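Take the battery out from under the guard

TASK

Raise the clear guard of the charging bay and swing the prop stay on its right-hand side up to its stop so that the guard, which sinks slowly, comes to rest propped on it. Only then take out the battery that lies inside and lay it gently, on the same side, flat in the free wide pocket of the tray. Leave the guard propped and do not disturb the transformer in the bay, the reel in the tray or the soldering-iron stand.

Things in the scene. Friction and masses are not known exactly. Their poses are not given: they have to be found in the camera images.
- charging_bay: Grey sheet-metal box fixed on the worktop, 130 (its x) x 230 (its y) mm, back and sides 76 mm high, front only 38 mm, walls and floor 5 mm, foot flange 150 x 250 mm; origin at the centre of its underside, x towards the hinge side (away from the robot), z up. Two mats (2 mm thick) lie in it, 52 mm left and right of the middle; the battery lies on one, the transformer on the other, in either order.
- guard (a joint): Angle of the clear guard flap: 0 closed (level), growing as its front edge rises, stop at 1.54 rad. Its hinge is damped (1.3 Nm per rad/s): let go, the guard (0.35 kg) sinks shut slowly, about 0.04 rad/s near 1.4 rad and 0.22 rad/s near 0; from fully raised it takes some 9 s to sink to 1.31. Propped on the fully raised stay it rests at about 1.21. It may start slightly open.
- guard_handle (a point): Middle of the guard's handle, a steel bar of 14 mm diameter and 132 mm length, parallel to the y axis of charging_bay, on two flat brackets (12 mm wide, at 60 mm either side of the middle), 38 mm in front of the guard's front edge; 175 mm from the hinge line, 5 mm above the plane of the panel's underside.
- guard_hinge (a point): Middle of the guard's hinge line, along the y axis of charging_bay; at charging_bay x = +65, y = 0, z = 80 mm. Axes as charging_bay. The panel's underside passes through this line; the panel is 137 mm long from here to its front edge, 6 mm thick (10 mm at its aluminium edging) and reaches from y = +117 to y = -140 mm of charging_bay, so it overhangs the wall on the stay's side.
- stay (a joint): Angle of the prop stay outside the right-hand (-y) wall of charging_bay: 0 folded (level, tip towards the hinge), growing as the tip rises, stop at 0.52 rad = set. Its joint is stiff (0.15 Nm) and stays where it is put; it may start a little raised. When the stay is set, the guard's underside sinks on to the roller at its tip. While it swings up, the guard must stand above about 1.31 rad.
- stay_handle (a point): Grip point on the cross handle of the stay: a steel bar of 14 mm diameter that sticks out of the arm 86 mm to the right (-y of charging_bay), 80 mm from the pivot; this point is 62 mm out from the arm (24 mm short of its free end).
- stay_pivot (a point): Point on the stay's pivot axis, parallel to the y axis of charging_bay, at the y of stay_handle: charging_bay x = -50, y = -190, z = 60 mm. Axes as charging_bay. The stay's arm is a flat bar 6 x 12 mm at y = -128 mm of charging_bay, 110 mm from this axis to the axis of the 12 mm roller at its tip.
- battery: Sealed battery, grey case, black lid, 0.5 to 0.9 kg, lying on its side: its z axis (94 mm to the lid's top, 98 with the terminals) is level, roughly along charging_bay's x axis, lid away from the robot; its x axis (71 mm) points straight down, its y axis (48 mm) is level. Origin in the centre of its bottom end. In the bay its upper side is 78 mm above the worktop.
- battery_center (a point): Middle of the battery, 47 mm along its z axis from its origin. Axes as the battery.
- transformer: Small transformer with yellow coil and short wires, 78 x 45 x 38 mm, standing beside the battery in the bay; origin at the centre of its underside. Leave it where it is.
- tray: Aluminium tray fixed on the worktop, 118 (its x) x 169 (its y) mm, rim 14 mm high, floor and walls 3 mm; two ribs along x part it into two pockets of 112 x 63 mm, centred 50 mm either side of the middle, and a narrow empty lane of 31 mm between them; origin at the centre of its underside, z up.
- free_pocket (a point): Centre of the floor of the free pocket (the one at the -y side of the tray), 3 mm above the worktop; x along the pocket's length. Axes as the tray.
- reel: Solder reel, 63 x 56 x 45 mm, standing in the other pocket of the tray; origin at the centre of its underside. Leave it there.
- iron_stand: Soldering-iron stand, 173 (its x) x 85 x 89 mm high, standing loose between the bay and the tray; origin at the centre of its underside. Leave it where it is.

How it is judged:
By the outcome, as a careful person would: the job done as asked, in the order asked, and still so for the second after the job is handed in, with the robot touching nothing.
It also fails if it takes over 72 s, if anything falls off the work surface, if the arm or the gripper's body presses on something with over 40 N, if the wrist force passes 120 N, or if a joint passes its speed limit or range.

ROBOT

A 7-joint arm with a two-finger parallel gripper is mounted at the origin on a cart in front of the work surface, level with it; the furniture and walls round the work are solid. World frame = base frame: x ahead of the robot, y to its left, z up, the work surface at z = 0. Lengths are in mm, angles in rad, forces in N, time in s.
With the tool pointing down it reaches from about 400 to 875 mm from the base axis. Payload 19.3 kg.
Tool frame: the origin (TCP) lies at the very end of the fingers, on their centre line; the grasp point (between the pads) lies 19 mm behind it (grip_point_offset is the z of the grasp point in the tool frame, in mm); z points along the fingers, y is the line along which they close (so a half turn about z gives the same grasp; the last joint's range is limited). The gripper opens to 85 mm and grips with 20 to 120 N. Pads are 22 mm wide; open, the fingers measure 114 mm over their backs; the gripper's body (76 mm by 85 mm) begins 54 mm behind the grasp point. The pads swing forward as they close: fully open they stand 13 mm farther back than shut.
Start: joints at [-1.377, 0.521, -0.036, 1.599, 0.021, 1.021, -0.113], TCP at [162.989, 603.365, 231.291] pointing down, gripper open.
Joint ranges: [-2.91, 2.91], [-0.3, 2.13], [-1.5, 1.42], [0.17, 2.43], [-1.26, 4.41], [0.16, 1.93], [-2.52, 2.52]. Speed limits (rad/s): [1.89, 1.89, 2.39, 2.39, 3.01, 3.01, 3.01].

INTERFACE

Orientations are given as a 3x3 rotation matrix whose columns are the frame's x, y, z axes.
In Python, from workcell import movep, movel, goto_joints, open_gripper, clamp, wait, inverse_kinematics, read_state, camera, PlanningError, finish_job, grip_point_offset gives the robot as it stands. Calls block until the motion is done:
- movep(position, orientation): joint-space move of the TCP to a pose.
- movel(position, frame=None, max_speed=150, guard=None): straight line of the TCP; frame=None keeps the orientation; max_speed is the mean speed in mm/s. With guard (N) it stops when the force on the tool has changed by that much, and returns True; else False.
- goto_joints(angles): joint-space move.
- open_gripper() and clamp(): open the fingers fully, or close them until they stop; the grip force is fixed at half the most.
- wait(seconds).
- inverse_kinematics(position, orientation): joint angles nearest the present ones, or None.
- read_state(): the state.
- camera(name): name is "scene" or "top"; returns a dict with "image" (480x640x3 uint8, blue, green, red), "range_z" (480x640 float32, mm along the optical axis (not along the pixel's ray), 0 where there is no reading), "fx", "fy", "cx", "cy" (pixels), "cam_to_world" (4x4, takes a point from camera to world coordinates). Camera axes: x right, y up, looking along -z (the intrinsics and any distortion apply to the point x, -y, -z); pixel columns grow to the right and rows downward; lengths in mm; the calibration is good to about 2 mm. A picture is of the moment at which its call begins.
A pose or a line that the arm cannot do raises PlanningError and nothing moves.
- finish_job(): hands the job in; it is judged then, once.
The state is a dict: "time": time; "qpos": joint angles; "qvel": joint speeds; "joint_efforts": joint torques, N m; "eef_pos": TCP position; "tool_rot": TCP orientation; "ft_force": force on the tool from outside, world axes, zero at the start; "torque": the same for the moment, N m; "finger_gap": finger opening in mm; "gripper_force": force on a finger pad.
Only numpy, scipy, OpenCV 4.12 (cv2) and the standard library are available. Lean on these libraries where they do the work, as an engineer would, in place of code of your own. Each camera call takes 0.05 s, during which the arm holds its last target. There are 200 camera calls.

## Working session

There is one attempt and no reset: what is moved stays moved. The work goes in short steps, each a Python script; the robot and the scene stay as the last script left them, time stands still between calls to the robot, and variables do not carry over. Pictures are saved under pics/ and viewed, at most 10 in all, crops included, and the job is handed in when it is done.

```bash
ls; mkdir -p pics
python3 - <<'E'
from workcell import *
import cv2,numpy as np
for n in("scene","top"):
    c=camera(n); cv2.imwrite(f"pics/{n}0.png",c["image"]); np.savez(f"{n}0.npz",**c); print(n,c["fx"],c["fy"],c["cx"],c["cy"],c["cam_to_world"].round(3).tolist(),[k for k in c])
s=read_state();print(s["time"],s["tool_rot"],s["eef_pos"],grip_point_offset,s["finger_gap"])
E
```

```text
pics
scene 487.9022543631 487.9022543631 318.2102734337705 234.1547580896309 [[0.54, 0.364, -0.759, -467.119], [-0.842, 0.244, -0.482, -608.454], [0.01, 0.899, 0.438, 640.677], [0.0, 0.0, 0.0, 1.0]] ['image', 'range_z', 'fx', 'fy', 'cx', 'cy', 'cam_to_world']
top 591.66384193068 591.66384193068 324.04477390700407 233.00439731795586 [[-0.012, 0.976, -0.218, 261.03], [-1.0, -0.012, 0.002, -14.874], [-0.001, 0.218, 0.976, 1278.507], [0.0, 0.0, 0.0, 1.0]] ['image', 'range_z', 'fx', 'fy', 'cx', 'cy', 'cam_to_world']
0.1 [[-9.65412390e-01  2.60727589e-01 -2.01460960e-04]
 [ 2.60727660e-01  9.65411901e-01 -9.74242041e-04]
 [-5.95189701e-05 -9.93071782e-04 -9.99999505e-01]] [162.89790198 603.10694537 230.79300165] -18.700000000000003 85.59320183366628
```

View pics/scene0.png

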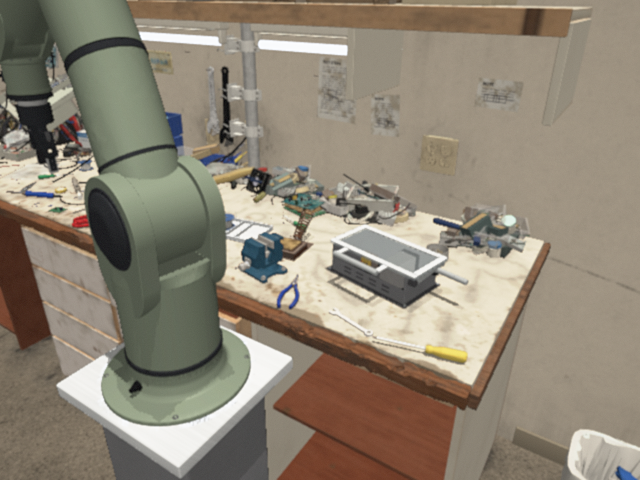

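View pics/top0.png

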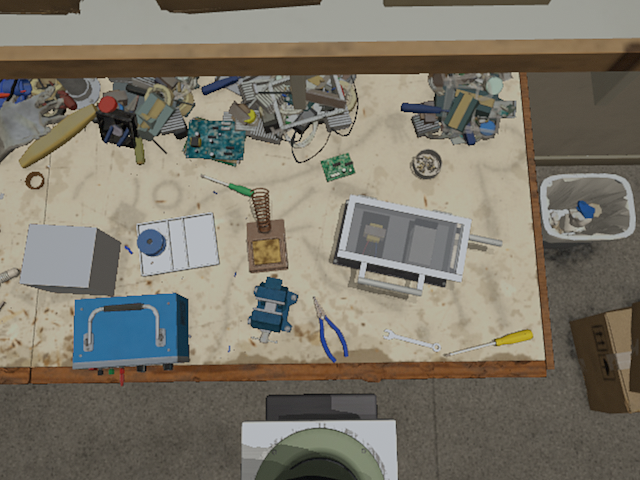

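The scene view shows the bay at about (385,265). In the top view the bay is at about (405,245), the tray at (178,245) with its reel on the left (+y), and the iron stand at (267,245). The vise and pliers lie nearer the robot.

```bash
cat > h.py <<'E'
import numpy as np,cv2
def world(c):
    v,u=np.mgrid[:480,:640]; z=c["range_z"].astype(float)
    P=np.stack([(u-c["cx"])/c["fx"]*z,-(v-c["cy"])/c["fy"]*z,-z],-1)
    T=c["cam_to_world"]; W=P@T[:3,:3].T+T[:3,3]; W[z<=0]=np.nan; return W
def pix2w(c,u,v,h):
    T=c["cam_to_world"]; d=T[:3,:3]@np.array([(u-c["cx"])/c["fx"],-(v-c["cy"])/c["fy"],-1]); o=T[:3,3]
    return o+d*(h-o[2])/d[2]
def w2pix(c,p):
    T=c["cam_to_world"]; q=T[:3,:3].T@(np.asarray(p,float)-T[:3,3]); return c["cx"]+c["fx"]*q[0]/-q[2], c["cy"]+c["fy"]*q[1]/q[2]
E
python3 - <<'E'
from h import *
c=dict(np.load("top0.npz")); W=world(c)
im=c["image"]; a=cv2.resize(im[180:305,325:510],None,fx=4,fy=4,interpolation=cv2.INTER_CUBIC)
for k in range(0,185,20): cv2.putText(a,str(325+k),(k*4,10),0,.35,(0,0,255))
for k in range(0,125,20): cv2.putText(a,str(180+k),(0,k*4+10),0,.35,(0,0,255))
cv2.imwrite("pics/bay.png",a)
print("heights")
for v in range(190,304,5): print(v,[int(x) if x==x else -99 for x in W[v,330:510:6,2]])
E
```

```text
heights
190 [0, -5, 1, -2, 0, -3, -1, -6, 3, -3, -2, 1, -2, -3, 0, 4, 0, 3, 1, -1, 1, 0, 0, 0, -3, -3, 3, 1, -1, 2]
195 [-2, 1, -2, -7, 84, 82, 0, 0, 1, 0, 0, 1, -3, -1, -4, 0, -1, -4, 0, 0, 0, 1, -8, -1, -3, -2, -2, -2, -5, 0]
200 [-1, 0, 2, 0, 87, 91, 92, 90, 86, 1, 3, -4, -1, 0, 1, 0, 1, -2, 1, 2, 2, -1, 0, -4, 0, 0, 1, 0, -1, 2]
205 [1, 0, -3, 88, 87, 86, 83, 93, 88, 90, 90, 90, 85, 0, 0, -2, 2, 2, -1, -3, 1, -2, -2, 3, 3, 0, 0, -2, -3, -4]
210 [6, -4, -2, 88, 83, 82, 85, 82, 87, 88, 88, 91, 89, 88, 87, 86, 87, 0, 0, -2, 0, -2, -6, 1, -2, 0, 0, 0, -1, 1]
215 [0, 3, 0, 91, 80, 89, 85, 84, 82, 82, 84, 85, 84, 83, 87, 86, 91, 87, 92, 89, -99, -2, -1, 0, -2, -1, 0, 3, 2, 0]
220 [-3, 7, -1, 89, 86, 82, 85, 85, 82, 82, 86, 82, 82, 85, 81, 85, 86, 85, 83, 85, 88, 89, 89, 88, 1, 0, 0, 0, -1, -2]
225 [3, 0, 2, 87, 85, 85, 83, 82, 87, 81, 87, 84, 85, 86, 85, 83, 81, 84, 86, 82, 86, 87, 84, 90, 0, 0, 0, -2, -2, 0]
230 [0, -5, 5, 89, 85, 89, 86, 87, 85, 80, 84, 87, 80, 87, 83, 89, -99, 83, 84, 81, 84, 85, 83, 88, 2, 0, -3, -4, 0, -1]
235 [-3, 4, 88, 86, 82, 87, 86, 85, 89, 85, 85, 82, 88, 83
[... 876 characters left out ...]
4, -6, -3, -2, -4, -3]
275 [-2, 7, 1, -1, -1, 89, -2, -4, -4, -3, 4, 6, 2, 1, 20, 85, 86, 88, 88, 84, 91, 91, 88, -1, 1, 5, 3, -4, -3, 1]
280 [0, 2, -4, -5, 1, 85, 94, 92, 2, -3, -8, -4, 2, 1, 6, 86, -2, 5, 23, -99, 90, 92, 1, -2, -4, 1, -9, -2, 0, -3]
285 [-3, 1, -3, 1, -3, 0, -99, 85, 90, 93, 91, 86, 0, -4, -2, 87, 0, 1, 1, 6, -2, 0, -1, -2, -2, 3, -2, 0, 4, 0]
290 [1, -5, 0, -2, -2, -1, 0, -2, 0, -3, 84, 92, 87, 88, 90, 88, -4, -3, 0, -1, -2, -1, 2, 0, -1, 1, 4, 0, -1, 2]
295 [-4, -1, 0, -3, -3, 0, 1, 2, 1, -1, -5, 0, 0, 1, 83, 88, -2, 0, -4, 3, -1, -1, 0, -1, -2, 0, -1, -2, 0, -3]
300 [-1, -2, -1, -1, 2, -4, 0, -1, 0, 0, 0, 0, -7, -2, -5, -5, -2, 0, 0, 0, 0, -1, 2, 0, 2, 4, 3, -5, 3, -2]
```

View pics/bay.png

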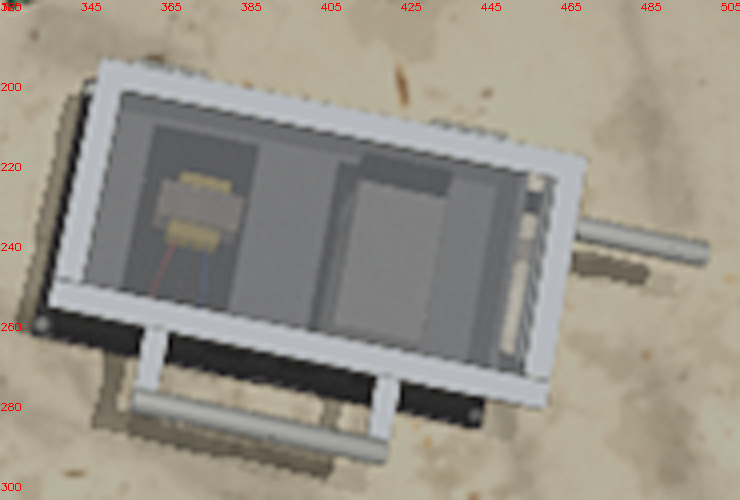

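The crop shows the guard's corners, the handle bar from (358,280) to (422,293) and the stay bar's free end at about (502,243). The battery is on the right-hand (-y) mat and the transformer on the left. Next I'll fit the bay and tray poses.

```bash
cat > fit.py <<'E'
from h import *
from scipy.optimize import least_squares
c=dict(np.load("top0.npz")); W=world(c)
def bayw(p,q): 
    x,y,a=p[:3]; R=np.array([[np.cos(a),-np.sin(a),0],[np.sin(a),np.cos(a),0],[0,0,1]]); return R@np.array(q,float)+[x,y,0]
def gp(t,s,n,y): return [65-s*np.cos(t)+n*np.sin(t)*1, y, 80+s*np.sin(t)+n*np.cos(t)]
obs=[((102,60),('g',0,10,117)),((583,158),('g',0,10,-140)),((48,283),('g',137,10,117)),((548,385),('g',137,10,-140)),
 ((134,402),('g',175,5,66)),((388,452),('g',175,5,-66)),((708,253),('s',80,-214)),((580,228),('s',80,-137))]
def res(p):
    r=[]
    for (u,v),m in obs:
        q=gp(p[3],*m[1:]) if m[0]=='g' else [-50+m[1]*np.cos(p[4]),m[2],60+m[1]*np.sin(p[4])]
        U,V=w2pix(c,bayw(p,q)); w=.3 if m==('s',80,-137) else 1
        r+=[w*(U-((u+.5)/4-.5+325)),w*(V-((v+.5)/4-.5+180))]
    return np.array(r+[ (p[3]-.0)/.05,(p[4]-.06)/.05])
s=least_squares(res,[600,-150,-.2,0,.05],loss='soft_l1'); print("bay",s.x.round(3)); print(res(s.x).round(1))
E
python3 - <<'E'
from fit import *
for n,(u,v) in dict(shelf=(320,55),shelf2=(320,10),blue=(130,330),grey=(55,255),vise=(270,300),vise2=(275,320),reel=(151,240),spring=(262,205),stand=(267,250),clutter=(460,105),tin=(425,163)).items(): print(n,W[v,u].round())
# tray: bright low pixels
hsv=cv2.cvtColor(c["image"],cv2.COLOR_BGR2HSV)
a=cv2.resize(c["image"][200:285,115:300],None,fx=4,fy=4,interpolation=cv2.INTER_CUBIC)
for k in range(0,185,20): cv2.putText(a,str(115+k),(k*4,10),0,.35,(0,0,255))
for k in range(0,85,20): cv2.putText(a,str(200+k),(0,k*4+10),0,.35,(0,0,255))
cv2.imwrite("pics/tray.png",a)
E
```

```text
bay [ 5.85779e+02 -1.63759e+02 -2.61000e-01 -1.03000e-01  6.90000e-02]
[ -3.2 -31.6  -4.  -27.4  -5.5 -25.   -9.8 -20.7  -7.7 -31.1  -9.3 -28.2
  -6.7 -24.5  -3.2  -8.1  -2.1   0.2]
shelf [629. -14. 625.]
shelf2 [690. -15. 624.]
blue [333. 365. 109.]
grey [477. 508. 144.]
vise [391.  94.  87.]
vise2 [350.  83.  95.]
reel [531. 359.  21.]
spring [614. 121.  -3.]
stand [506. 107.  24.]
clutter [ 804. -313.   96.]
tin [ 706. -248.    2.]
```

View pics/tray.png

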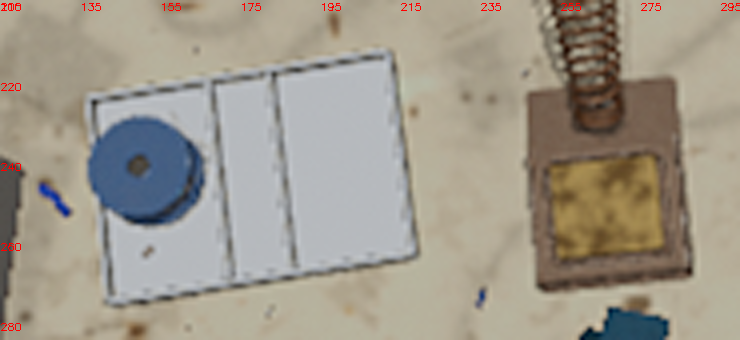

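The tray crop shows corners at about (137,224), (212,213), (219,263) and (142,275). The reel is in the left pocket and the right pocket is free.

```bash
sed -i "s/loss='soft_l1')/x_scale=[10,10,.1,.1,.1])/; s/n\*np.sin(t)\*1/n*np.sin(t)/" fit.py
cat > tray.py <<'E'
from h import *
from scipy.optimize import least_squares
c=dict(np.load("top0.npz"))
def f(p):
    r=[]
    for (u,v),(x,y) in zip([(86,95),(390,50),(418,256),(109,306)],[(59,84.5),(59,-84.5),(-59,-84.5),(-59,84.5)]):
        w=[p[0]+x*np.cos(p[2])-y*np.sin(p[2]),p[1]+x*np.sin(p[2])+y*np.cos(p[2]),14]
        U,V=w2pix(c,w); r+=[U-((u+.5)/4-.5+115),V-((v+.5)/4-.5+200)]
    return np.array(r)
s=least_squares(f,[520,320,.1],x_scale=[10,10,.1]); print("tray",s.x.round(3),f(s.x).round(1))
E
python3 fit.py; python3 tray.py
python3 - <<'E'
from fit import *
print(W[245,405],W[287,390],W[238,480])
E
```

```text
bay [ 5.23084e+02 -1.70957e+02 -2.20000e-01  1.02000e-01  9.00000e-02]
[-0.7 -2.2  0.8 -2.2 -0.2  3.6  0.8  4.1 -0.6 -2.5  0.9 -1.4 -0.7  0.3
 -1.5 -0.2  2.   0.6]
tray [5.24296e+02 3.03172e+02 1.50000e-01] [ 0.1  0.3  0.4 -0.5  0.1  0.  -0.5  0.1]
bay [ 5.23084e+02 -1.70957e+02 -2.20000e-01  1.02000e-01  9.00000e-02]
[-0.7 -2.2  0.8 -2.2 -0.2  3.6  0.8  4.1 -0.6 -2.5  0.9 -1.4 -0.7  0.3
 -1.5 -0.2  2.   0.6]
[ 500.61594904 -183.27103805   84.622123  ] [ 413.53404582 -148.60691788   90.06872187] [ 516.48596656 -342.56720512   69.99845255]
```

```bash
sed -i "s/((48,283)/((48,302)/; s/((548,385)/((545,402)/" fit.py; python3 fit.py
python3 - <<'E'
from fit import *
p=s.x
# heights of panel vs bay x from depth
R=np.array([[np.cos(p[2]),-np.sin(p[2])],[np.sin(p[2]),np.cos(p[2])]])
L=(W[...,:2]-p[:2])@R; z=W[...,2]
for a in range(-80,70,20):
    m=(abs(L[...,1])<100)&(abs(L[...,0]-a)<8)&(z>70); print(a,np.nanmean(z[m]).round(1),m.sum())
m=(abs(L[...,1])<50)&(z>70)&(L[...,0]<-95); print("handle",np.nanmedian(L[m],axis=0),np.nanpercentile(z[m],[50,90]))
m=(L[...,1]<-150)&(z>50)&(L[...,1]>-220)&(abs(L[...,0]-25)<30); print("stay",np.nanmedian(L[m],axis=0),np.nanpercentile(z[m],[50,90]),np.nanmin(L[m][:,1]))
from workcell import *
# IK trial
def T(p,a):
    # tool pitch a below horizontal, pointing bay +x, closing axis in vertical plane
    f=np.array([np.cos(p[2]),np.sin(p[2]),0]);zt=np.cos(a)*f+np.array([0,0,-np.sin(a)]); 
    yt=np.sin(a)*f+np.array([0,0,np.cos(a)]); return np.stack([np.cross(yt,zt),yt,zt],1)
for sg in(1,-1):
  for g in (0,.75,1.5):
    gpnt=bayw(p,gp(g,175,5,0))
    for a in (20,30,45,60,75,90):
        R=T(p,np.radians(a)); R=R*np.array([sg,sg,1]); pos=gpnt+R[:,2]*18.7
        q=inverse_kinematics(pos,R); print(sg,g,a,None if q is None else np.round(q,2))
E
```

```text
bay [ 5.22153e+02 -1.71503e+02 -2.16000e-01  3.10000e-02  8.50000e-02]
[-0.6 -1.3  1.  -1.6 -0.   1.   0.8  1.5 -0.6 -0.4  0.3  0.3 -0.4  0.5
 -1.5 -0.2  0.6  0.5]
bay [ 5.22153e+02 -1.71503e+02 -2.16000e-01  3.10000e-02  8.50000e-02]
[-0.6 -1.3  1.  -1.6 -0.   1.   0.8  1.5 -0.6 -0.4  0.3  0.3 -0.4  0.5
 -1.5 -0.2  0.6  0.5]
-80 86.7 100
-60 87.8 718
-40 85.1 747
-20 85.2 742
0 85.1 731
20 85.3 710
40 85.3 732
60 88.1 569
handle [-115.61920485   22.10940902] [ 90.93971077 187.55967833]
stay [  27.86676824 -182.0781552 ] [71.14646486 74.65039313] -215.12367516298815
1 0 20 None
1 0 30 None
1 0 45 None
1 0 60 None
1 0 75 [ 0.57  0.51 -0.45  2.38  1.41  0.22 -1.39]
1 0 90 [-0.12  0.58  0.43  2.21 -0.55  0.45  0.53]
1 0.75 20 None
1 0.75 30 None
1 0.75 45 None
1 0.75 60 [ 0.78  0.28 -0.66  2.36  1.45  0.19 -1.43]
1 0.75 75 [-0.23  0.31  0.54  2.21 -0.42  0.43  0.41]
1 0.75 90 [-0.49  0.58  0.99  2.03 -0.64  0.88  0.64]
1 1.5 20 None
1 1.5 30 [ 1.18  0.72 -1.27  2.38  2.49  0.87 -2.14]
1 1.5 45 [ 0.75  0.35 -0.65  2.24  2.3   0.28 -2.23]
1 1.5 60 [ 0.39  0.31 -0.22  2.06  0.3   0.26 -0.29]
1 1.5 75 [-0.4   0.51  0.86  1.89 -0.65  0.73  0.58]
1 1.5 90 [-0.4   0.7   0.99  1.68 -0.64  1.13  0.57]
-1 0 20 None
-1 0 30 None
-1 0 45 None
-1 0 60 None
-1 0 75 [ 0.57  0.51 -0.45  2.38  1.41  0.22  1.75]
-1 0 90 [-0.48  0.84  1.    2.23 -1.14  0.76 -2.02]
-1 0.75 20 None
-1 0.75 30 None
-1 0.75 45 None
-1 0.75 60 [ 0.78  0.28 -0.66  2.36  1.45  0.19  1.71]
-1 0.75 75 [-0.66  0.61  1.23  2.23 -1.1   0.72 -2.05]
-1 0.75 90 [-0.59  0.74  1.23  2.03 -0.85  1.01 -2.28]
-1 1.5 20 None
-1 1.5 30 [ 0.24  0.4  -0.04  2.43  3.11  0.73  0.03]
-1 1.5 45 [ 0.51  0.31 -0.36  2.25  2.62  0.23  0.55]
-1 1.5 60 [-0.54  0.49  1.02  2.1  -1.22  0.49 -2.02]
-1 1.5 75 [-0.57  0.72  1.23  1.9  -0.99  0.92 -2.27]
-1 1.5 90 [-0.47  0.84  1.23  1.68 -0.83  1.24 -2.41]
```

```bash
sed -i "s#(p\[3\]-.0)/.05#(p[3]-.0)/.005#" fit.py
python3 - <<'E'
from fit import *
p=s.x
for u,v in((134,402),(388,452)): print("handle end",pix2w(c,(u+.5)/4-.5+325,(v+.5)/4-.5+180,85).round(1))
print(bayw(p,gp(p[3],175,5,66)).round(1),bayw(p,gp(p[3],175,5,-66)).round(1))
from workcell import *
from scipy.spatial.transform import Rotation as Ro
f=np.array([np.cos(p[2]),np.sin(p[2]),0]); Z=np.array([0,0,1.])
def T(a,ph):
    zt=np.cos(a)*f-np.sin(a)*Z; yt=np.sin(a)*f+np.cos(a)*Z
    zt=Ro.from_rotvec(yt*ph).apply(zt); return np.stack([np.cross(yt,zt),yt,zt],1)
for g in (0,.4,.8,1.2,1.53):
  b=bayw(p,gp(g,175,5,0))
  for a in (15,30,40,50,60,70):
    ok=[]
    for ph in range(-80,81,20):
      for sg in(1,-1):
        R=T(np.radians(a),np.radians(ph))*np.array([sg,sg,1]); 
        q=inverse_kinematics(b+R[:,2]*18.7,R)
        if q is not None: ok.append(ph*1000+sg)
    print(g,a,ok)
E
```

```text
bay [ 5.22809e+02 -1.71919e+02 -2.17000e-01  1.00000e-03  7.90000e-02]
[-0.4 -1.5  1.1 -1.8  0.1  1.2  0.5  1.6 -0.6 -0.3  0.1  0.4 -0.3  0.2
 -1.4 -0.3  0.1  0.4]
handle end [429. -85.  85.]
handle end [ 402.  -212.7   85. ]
[429.6 -83.8  85.1] [ 401.2 -212.7   85.1]
0 15 [-79999, -80001, -59999, -60001, 40001, 60001, 59999, 80001, 79999]
0 30 [-79999, -80001, -59999, -60001, 40001, 60001, 59999, 80001, 79999]
0 40 [-79999, -80001, -59999, -60001, 40001, 60001, 59999, 80001, 79999]
0 50 [-79999, -80001, -59999, -60001, 40001, 39999, 60001, 59999, 80001, 79999]
0 60 [-79999, -80001, -59999, -60001, -39999, -40001, 40001, 39999, 60001, 59999, 80001, 79999]
0 70 [-79999, -80001, -59999, -60001, -39999, -40001, 20001, 19999, 40001, 39999, 60001, 59999, 80001, 79999]
0.4 15 [-79999, -80001, -59999, -60001, 40001, 60001, 59999, 80001, 79999]
0.4 30 [-79999, -80001, -59999, -60001, 40001, 60001, 59999, 80001, 79999]
0.4 40 [-79999, -80001, -59999, -60001, 40001, 60001, 59999, 80001, 79999]
0.4 50 [-79999, -80001, -59999, -60001, 40001, 39999, 60001, 59999, 80001, 79999]
0.4 60 [-79999, -80
[... 1672 characters left out ...]
59999, 80001, 79999]
1.53 30 [-79999, -80001, -59999, -60001, -39999, -40001, -19999, -20001, 1, -1, 20001, 19999, 40001, 39999, 60001, 59999, 80001, 79999]
1.53 40 [-79999, -80001, -59999, -60001, -39999, -40001, -19999, -20001, 1, -1, 20001, 19999, 40001, 39999, 60001, 59999, 80001, 79999]
1.53 50 [-79999, -80001, -59999, -60001, -39999, -40001, -19999, -20001, 1, -1, 20001, 19999, 40001, 39999, 60001, 59999, 80001, 79999]
1.53 60 [-79999, -80001, -59999, -60001, -39999, -40001, -19999, -20001, 1, -1, 20001, 19999, 40001, 39999, 60001, 59999, 80001, 79999]
1.53 70 [-79999, -80001, -59999, -60001, -39999, -40001, -19999, -20001, 1, -1, 20001, 19999, 40001, 39999, 60001, 59999, 80001, 79999]
```

```bash
cat > arm.py <<'E'
from workcell import *
import numpy as np
from scipy.spatial.transform import Rotation as Ro
p=[522.8,-171.9,-0.217]
f=np.array([np.cos(p[2]),np.sin(p[2]),0]); l=np.array([-f[1],f[0],0]); Z=np.array([0,0,1.])
def bw(q): return np.array([p[0],p[1],0])+q[0]*f+q[1]*l+q[2]*Z
def gp(t,s,n,y): return bw([65-s*np.cos(t)+n*np.sin(t), y, 80+s*np.sin(t)+n*np.cos(t)])
def T(a,ph,sg=1):   # pitch a, swing ph about closing axis (deg)
    a,ph=np.radians([a,ph]); zt=np.cos(a)*f-np.sin(a)*Z; yt=np.sin(a)*f+np.cos(a)*Z
    zt=Ro.from_rotvec(yt*ph).apply(zt); return np.stack([np.cross(yt,zt),yt,zt],1)*np.array([sg,sg,1])
def st():
    s=read_state(); print("t",round(s["time"],2),"F",np.round(s["ft_force"],1),"gap",round(s["finger_gap"],1),"gf",np.round(s["gripper_force"],1),"pos",np.round(s["eef_pos"],1)); return s
def pic(cam,name):
    import cv2; c=camera(cam); cv2.imwrite(f"pics/{name}.png",c["image"]); np.savez(f"{name}.npz",**c); return c
E
python3 - <<'E'
from arm import *
for a,ph in((50,40),(50,50),(60,30),(60,40),(60,-40),(55,-50),(65,20)):
  for sg in(1,-1):
    R=T(a,ph,sg); b=gp(0,175,5,0); z=R[:,2]
    q=[inverse_kinematics(b+z*d+Z*h,R) for d,h in((17,0),(-55,0),(-55,130))]
    print(a,ph,sg,[None if x is None else np.round(x,2).tolist() for x in q])
E
```

```text
50 40 1 [[1.74, 1.33, -1.32, 2.3, 1.11, 0.32, -0.12], [1.45, 0.77, -0.65, 2.31, -1.14, 0.56, 2.08], [0.64, 0.4, 0.38, 2.3, -1.25, 1.19, 2.01]]
50 40 -1 [[1.51, 1.01, -0.92, 2.31, -1.18, 0.22, -1.04], [1.45, 0.77, -0.65, 2.31, -1.14, 0.56, -1.06], [0.64, 0.4, 0.38, 2.3, -1.25, 1.19, -1.13]]
50 50 1 [[1.19, 0.91, -0.45, 2.21, -1.24, 0.74, 2.2], [1.01, 0.8, -0.04, 2.19, -1.21, 1.08, 2.22], [0.69, 0.55, 0.38, 2.19, -1.18, 1.39, 2.04]]
50 50 -1 [[1.19, 0.91, -0.45, 2.21, -1.24, 0.74, -0.94], [1.01, 0.8, -0.04, 2.19, -1.21, 1.08, -0.92], [0.4, 0.69, 0.8, 2.21, -1.25, 1.64, -0.97]]
60 30 1 [[1.59, 1.1, -1.28, 2.35, 1.4, 0.32, -0.71], [1.31, 0.58, -0.64, 2.36, -1.16, 0.41, 1.8], [0.29, 0.24, 0.59, 2.31, -1.13, 0.98, 1.63]]
60 30 -1 [[1.59, 1.1, -1.28, 2.35, 1.4, 0.32, 2.43], [1.31, 0.58, -0.64, 2.36, -1.16, 0.41, -1.34], [-0.02, 0.36, 1.02, 2.32, -1.21, 1.16, -1.39]]
60 40 1 [[1.25, 0.82, -0.64, 2.26, -1.15, 0.43, 1.87], [0.91, 0.63, -0.04, 2.26, -1.23, 0.88, 1.98], [0.41, 0.41, 0.59, 2.22, -1.14, 1.24, 1.76]]
60 40 -1 [[1.25, 0.82, -0.64, 2.26, -1.15, 0.43, -1.27], [0.91, 0.63, -0.04, 2.26,
[... 245 characters left out ...]
4, 2.42, 1.53, 1.01, 0.83], [-0.34, 0.6, -0.24, 2.43, 1.29, 1.01, 0.95], [-0.54, 0.25, 0.01, 2.37, 1.0, 1.05, 1.44]]
55 -50 1 [[-0.94, 1.05, 0.63, 2.39, 1.29, 0.45, -2.34], [-1.09, 0.93, 0.64, 2.38, 0.94, 0.56, -2.03], [-1.21, 0.58, 0.8, 2.36, 0.84, 0.83, -1.68]]
55 -50 -1 [[-0.6, 0.88, 0.18, 2.37, 1.38, 0.85, 0.74], [-0.67, 0.76, 0.07, 2.36, 1.16, 0.98, 0.88], [-0.59, 0.41, -0.03, 2.33, 1.01, 1.21, 1.22]]
65 20 1 [[1.32, 0.79, -1.03, 2.39, 1.78, 0.18, -1.34], [1.15, 0.44, -0.64, 2.4, -1.14, 0.25, 1.55], [-0.11, 0.11, 0.8, 2.32, -0.94, 0.75, 1.25]]
65 20 -1 [[1.32, 0.79, -1.03, 2.39, 1.78, 0.18, 1.8], [1.15, 0.44, -0.64, 2.4, -1.14, 0.25, -1.59], [-0.45, 0.23, 1.27, 2.33, -1.06, 0.9, -1.73]]
```

Run:
```python
from arm import *
R=T(60,40,-1); b=gp(0,175,5,0); z=R[:,2]
movep(b-z*55+Z*130,R); st()
movep(b-z*55,R); s=st(); print(s["qpos"])
for g in np.linspace(0,1.53,8):
    for a1,ph1 in((70,30),(80,20),(65,40),(75,0)):
        k=g/1.53; R=T(60+(a1-60)*k,40+(ph1-40)*k,-1); q=inverse_kinematics(gp(g,175,5,0)+17*R[:,2],R); print(round(g,2),a1,ph1,None if q is None else np.round(q,2))
pic("top","t1")
```

```text
t 2.98 F [-0.4  0.5 -0.2] gap 85.3 gf 0.0 pos [ 387.5 -177.7  251.4]
t 4.24 F [-0.  -0.1 -0.3] gap 85.8 gf 0.0 pos [ 387.2 -178.2  121.5]
[ 0.90720926  0.6317901  -0.03626589  2.26279519 -1.23278226  0.88147316
 -1.16278729]
0.0 70 30 [ 1.25  0.82 -0.64  2.26 -1.15  0.43 -1.27]
0.0 80 20 [ 1.25  0.82 -0.64  2.26 -1.15  0.43 -1.27]
0.0 65 40 [ 1.25  0.82 -0.64  2.26 -1.15  0.43 -1.27]
0.0 75 0 [ 1.25  0.82 -0.64  2.26 -1.15  0.43 -1.27]
0.22 70 30 [ 1.08  0.66 -0.45  2.27 -1.22  0.58 -1.32]
0.22 80 20 [ 1.06  0.64 -0.45  2.27 -1.2   0.56 -1.37]
0.22 65 40 [ 1.09  0.68 -0.45  2.26 -1.21  0.61 -1.3 ]
0.22 75 0 [ 1.19  0.66 -0.64  2.29 -1.14  0.4  -1.44]
0.44 70 30 [ 0.83  0.54 -0.18  2.24 -1.24  0.74 -1.41]
0.44 80 20 [ 0.77  0.51 -0.14  2.24 -1.2   0.7  -1.51]
0.44 65 40 [ 0.85  0.57 -0.17  2.23 -1.24  0.8  -1.35]
0.44 75 0 [ 0.86  0.47 -0.31  2.29 -1.23  0.52 -1.52]
0.66 70 30 [ 0.7   0.47 -0.06  2.19 -1.17  0.79 -1.57]
0.66 80 20 [ 0.59  0.43  0.01  2.18 -1.09  0.75 -1.74]
0.66 65 40 [ 0.73  0.51 -0.05  2.18 -1.2   0.88 -1.48]
0.66 75 0 [ 0.7   0.36 -0.22  2.24 -1.03  0.49 -1.85]
0.8
[... 172 characters left out ...]
[ 0.59  0.31 -0.19  2.17 -0.73  0.48 -2.26]
1.09 70 30 [ 0.55  0.43  0.03  2.03 -1.01  0.84 -1.9 ]
1.09 80 20 [ 0.42  0.39  0.09  1.98 -0.79  0.81 -2.22]
1.09 65 40 [ 0.64  0.48 -0.01  2.02 -1.1   0.95 -1.74]
1.09 75 0 [-0.12  0.34  0.59  2.1  -0.84  0.62 -2.25]
1.31 70 30 [ 0.49  0.44  0.06  1.93 -0.94  0.86 -2.04]
1.31 80 20 [ 0.36  0.42  0.11  1.86 -0.66  0.86 -2.41]
1.31 65 40 [ 0.6   0.51  0.    1.93 -1.06  0.97 -1.84]
1.31 75 0 [-0.22  0.38  0.64  1.99 -0.63  0.64 -2.51]
1.53 70 30 [ 0.45  0.48  0.07  1.83 -0.87  0.88 -2.16]
1.53 80 20 [-0.13  0.6   0.8   1.76 -0.93  1.12 -2.25]
1.53 65 40 [ 0.57  0.55  0.01  1.83 -1.04  0.99 -1.92]
1.53 75 0 [-0.48  0.59  1.02  1.88 -0.79  0.8  -2.44]
```

View pics/t1.png

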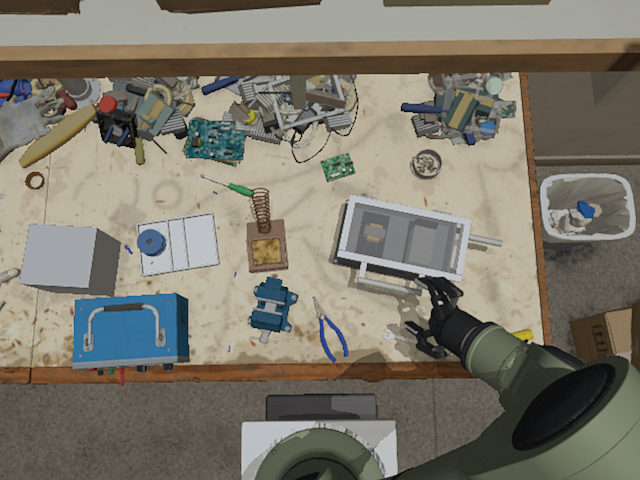

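The top view shows the hand coming from the right. Its fingers straddle the height of the handle bar near (437,285) and the approach is clear.

Run:
```python
from arm import *
R=T(60,40,-1); b=gp(0,175,5,0); z=R[:,2]
print(movel(b+z*17,max_speed=80,guard=15)); st(); clamp(); s=st()
for g in np.linspace(0,1.53,12)[1:]:
    k=g/1.53
    R=T(60+5*k,40,-1); q=inverse_kinematics(gp(g,175,5,0)+17*R[:,2],R); print(round(g,2),None if q is None else np.round(q,2))
pic("scene","s2")
```

```text
False
t 5.34 F [-0.2 -0.3  0. ] gap 85.5 gf 0.0 pos [ 424.  -139.1   73.8]
t 6.01 F [-0.1 -2.6  7. ] gap 12.2 gf 58.4 pos [ 424.4 -139.2   74. ]
0.14 [ 1.14  0.72 -0.5   2.26 -1.21  0.56 -1.27]
0.28 [ 1.11  0.66 -0.48  2.25 -1.16  0.61 -1.37]
0.42 [ 1.07  0.61 -0.45  2.23 -1.12  0.66 -1.46]
0.56 [ 1.04  0.56 -0.42  2.19 -1.08  0.7  -1.55]
0.7 [ 1.    0.53 -0.4   2.15 -1.05  0.74 -1.64]
0.83 [ 0.96  0.51 -0.37  2.11 -1.02  0.78 -1.71]
0.97 [ 0.92  0.5  -0.35  2.05 -0.99  0.81 -1.79]
1.11 [ 0.87  0.5  -0.32  2.   -0.97  0.84 -1.86]
1.25 [ 0.84  0.51 -0.31  1.94 -0.94  0.86 -1.92]
1.39 [ 0.81  0.53 -0.3   1.88 -0.91  0.87 -1.98]
1.53 [ 0.78  0.56 -0.28  1.82 -0.89  0.89 -2.03]
```

View pics/s2.png

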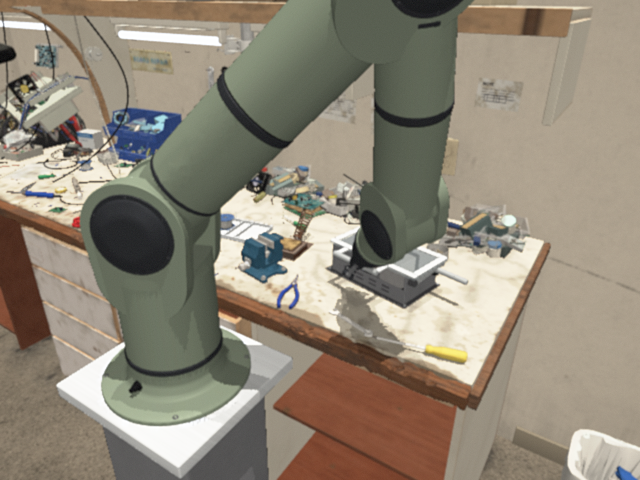

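The bar is gripped: gap about 12 mm, pad force 58 N. The scene view shows the wrist at the guard's front, about (385,235). Now I'll raise the guard.

Run:
```python
from arm import *
for i,g in enumerate(np.linspace(0,1.53,12)[1:]):
    k=g/1.53; R=T(60+5*k,40,-1); movel(gp(g,175,5,0)+17*R[:,2],R,max_speed=90)
    if i%3==1 or i>9: st()
# plan for stay
def stp(t,y=-198): return bw([-50+80*np.cos(t),y,60+80*np.sin(t)])
for tilt in(0,15,25):
  for sg in (1,-1):
    R=Ro.from_rotvec(-f*np.radians(tilt)).as_matrix()@np.stack([np.cross(f,-Z),f,-Z],1)*np.array([sg,sg,1])
    print(tilt,sg,R[:,2].round(2),[ (lambda q:None if q is None else np.round(q,2).tolist())(inverse_kinematics(stp(t)+R[:,2]*18+h*Z,R)) for t,h in((.08,70),(.08,0),(.53,0))])
pic("top","t3")
```

```text
t 6.89 F [-14.5  -2.2   2.5] gap 12.1 gf 59.0 pos [ 430.8 -140.5  121.2]
t 8.14 F [-28.2  -6.   21.2] gap 11.9 gf 63.4 pos [ 465.  -148.   184.5]
t 9.39 F [-1.  -4.7  1.8] gap 12.0 gf 64.5 pos [ 523.4 -161.3  227.4]
t 10.64 F [-4.3 -6.  -4.7] gap 12.1 gf 67.0 pos [ 591.4 -176.5  242.1]
0 1 [ 0.  0. -1.] [[0.96, 0.74, -0.65, 1.65, 0.53, 0.93, -0.11], [0.91, 0.82, -0.58, 1.68, 0.59, 0.81, -0.15], [0.95, 0.77, -0.62, 1.7, 0.56, 0.86, -0.13]]
0 -1 [ 0.  0. -1.] [[0.16, 0.75, 0.59, 1.7, -0.53, 0.86, -2.38], [0.29, 0.8, 0.38, 1.72, -0.43, 0.7, -2.46], [0.29, 0.74, 0.38, 1.74, -0.38, 0.74, -2.49]]
15 1 [-0.06 -0.25 -0.97] [[0.79, 0.69, -0.56, 1.74, 0.8, 0.93, -0.41], [0.74, 0.79, -0.49, 1.77, 0.88, 0.82, -0.5], [0.78, 0.73, -0.53, 1.79, 0.85, 0.86, -0.47]]
15 -1 [-0.06 -0.25 -0.97] [[-0.1, 0.81, 0.8, 1.79, -0.47, 0.7, -2.5], [-0.09, 0.94, 0.79, 1.81, -0.66, 0.61, -2.37], [-0.09, 0.86, 0.8, 1.83, -0.56, 0.63, -2.42]]
25 1 [-0.09 -0.41 -0.91] [[0.66, 0.69, -0.49, 1.79, 0.96, 0.96, -0.61], [0.61, 0.79, -0.41, 1.81, 1.05, 0.87, -0.72], [0.64, 0.73, -0.45, 1.83, 1.01, 0.9, -0.68]]
25 -1 [-0.09 -0.41 -0.91] [[-0.28, 0.94, 1.01, 1.84, -0.57, 0.64, -2.48], [-0.28, 1.09, 1.0, 1.86, -0.81, 0.58, -2.33], [-0.28, 1.0, 1.0, 1.88, -0.69, 0.59, -2.39]]
```

View pics/t3.png

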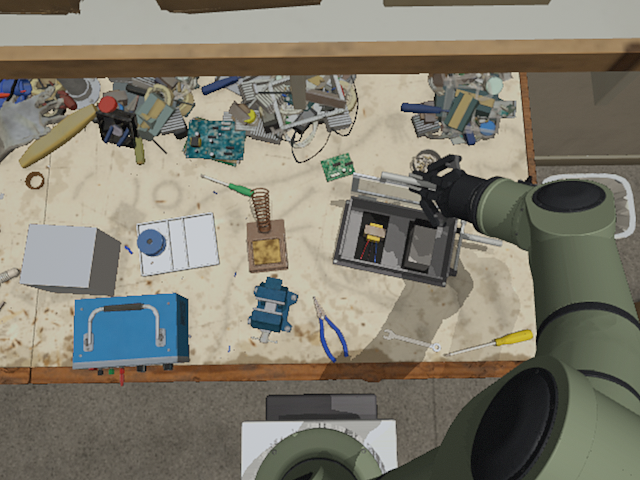

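The guard is up and the handle bar is held near (440,185). In the open bay the battery is at about (420,245) and the transformer at (372,238). I'll check the stay plan and then run it without a break.

```bash
cat > stay.py <<'E'
from arm import *
def stp(t,y=-198,dx=0): return bw([-50+80*np.cos(t)+dx,y,60+80*np.sin(t)])
def RS(tilt,sg): return Ro.from_rotvec(f*np.radians(tilt)).as_matrix()@np.stack([np.cross(f,-Z),f,-Z],1)*np.array([sg,sg,1])
E
python3 - <<'E'
from stay import *
q0=read_state()["qpos"]; v=np.array([1.89,1.89,2.39,2.39,3.01,3.01,3.01])
best=None
for tilt in(8,15,22):
  for sg in(1,-1):
    R=RS(tilt,sg); z=R[:,2]
    qs=[inverse_kinematics(x,R) for x in(stp(.08,dx=-15)+z*18+150*Z,stp(.08)+z*18,stp(.3)+z*18,stp(.55)+z*18)]
    if any(q is None for q in qs): print(tilt,sg,"none"); continue
    d=max(abs(np.array(qs[0])-q0)/v); print(tilt,sg,d.round(2),[np.round(q,2).tolist() for q in qs])
    if tilt==15 and (best is None or d<best[0]): best=(d,sg)
R=RS(15,best[1]); z=R[:,2]; print("go",best)
R0=read_state()["tool_rot"]; P0=np.array(read_state()["eef_pos"])
open_gripper(); t0=read_state()["time"]; T_=lambda m: print(m,round(read_state()["time"]-t0,2))
movel(P0-R0[:,2]*70,max_speed=200); T_("retreat")
movep(stp(.08,dx=-15)+z*18+150*Z,R); T_("above")
print(movel(stp(.08)+z*18,max_speed=150,guard=15)); T_("down")
clamp(); T_("clamp"); st()
if read_state()["time"]-t0<7.5:
    for t in(.2,.35,.48): movel(stp(t)+z*18,max_speed=80)
    st(); print(movel(stp(.56)+z*18,max_speed=40,guard=18)); T_("set"); st()
    pic("scene","s4"); open_gripper(); movel(np.array(read_state()["eef_pos"])-z*120,max_speed=200); T_("off"); st()
pic("scene","s5"); pic("top","t5")
E
```

```text
8 1 0.7 [[1.08, 0.67, -0.74, 1.58, 0.34, 1.09, 0.07], [1.0, 0.86, -0.63, 1.63, 0.45, 0.85, 0.01], [1.01, 0.84, -0.64, 1.63, 0.44, 0.88, 0.02], [1.03, 0.81, -0.66, 1.65, 0.42, 0.9, 0.03]]
8 -1 0.3 [[0.36, 0.61, 0.38, 1.62, -0.39, 1.05, -2.46], [0.52, 0.79, 0.12, 1.66, -0.31, 0.77, -2.52], [0.49, 0.77, 0.17, 1.66, -0.35, 0.8, -2.49], [0.49, 0.73, 0.17, 1.68, -0.33, 0.82, -2.49]]
15 1 0.73 [[1.13, 0.72, -0.76, 1.53, 0.24, 1.14, 0.16], [1.06, 0.91, -0.67, 1.58, 0.34, 0.91, 0.14], [1.07, 0.88, -0.68, 1.58, 0.33, 0.93, 0.14], [1.09, 0.85, -0.7, 1.6, 0.32, 0.95, 0.14]]
15 -1 0.21 [[0.55, 0.62, 0.17, 1.57, -0.37, 1.12, -2.47], [0.63, 0.82, 0.04, 1.6, -0.35, 0.86, -2.45], [0.63, 0.79, 0.04, 1.61, -0.34, 0.88, -2.46], [0.64, 0.76, 0.04, 1.62, -0.33, 0.9, -2.47]]
22 1 0.76 [[1.18, 0.77, -0.79, 1.49, 0.16, 1.19, 0.23], [1.12, 0.96, -0.71, 1.52, 0.25, 0.97, 0.24], [1.13, 0.93, -0.72, 1.53, 0.24, 0.99, 0.24], [1.14, 0.9, -0.73, 1.54, 0.23, 1.01, 0.24]]
22 -1 0.17 [[0.71, 0.65, 0.0, 1.51, -0.37, 1.19, -2.47], [0.7, 0.86, -0.01, 1.55, -0.41, 0.96, -2.38], [0.71, 0.83, -0.01, 1.55, -0.4, 0.98, -2.39], [0.71, 0.8, -0.01, 1.57, -0.4, 1.0, -2.4]]
go (np.float64(0.20866578942466785), -1)
retreat 0.5
above 1.23
False
down 2.39
clamp 3.06
t 14.45 F [-4.4  1.7  1.1] gap 12.1 gf 58.4 pos [ 509.7 -367.    48.9]
t 15.3 F [1.5 0.5 0.6] gap 11.9 gf 59.6 pos [ 502.2 -365.3   79.9]
False
set 4.22
t 15.61 F [ 4.8 -1.7  4.4] gap 11.7 gf 59.4 pos [ 499.4 -364.9   85.4]
off 5.72
t 17.11 F [-0.1  0.2 -1.2] gap 85.0 gf 0.0 pos [ 491.6 -394.1  200. ]
```

Run:
```python
import cv2,numpy as np
a=cv2.imread("pics/s5.png")[190:310,310:490]; b=cv2.imread("pics/t5.png")[160:300,330:510]
a=cv2.resize(a,(720,480),interpolation=cv2.INTER_CUBIC)[:300+180]; cv2.imwrite("pics/s5c.png",a)
```

```text
(no output)
```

View pics/s5c.png

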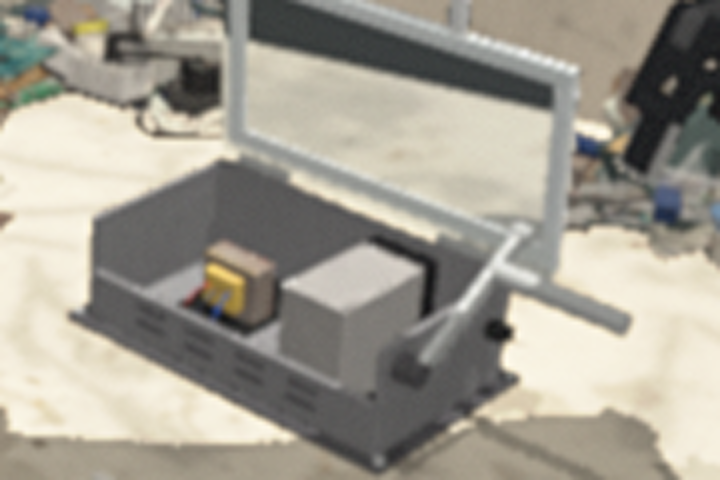

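The stay is up: its bar runs from about (438,258) to (467,270) full-frame and the guard stands over it. The battery and transformer lie undisturbed. Next I'll measure the stay angle, the guard and the battery.

Run:
```python
from arm import *; from h import *
C={k:dict(np.load(k+".npz")) for k in("s5","t5")}
c=C["s5"]
for t in(.40,.44,.48,.52):
    print(t,[np.round((np.array(w2pix(c,bw([-50+r*np.cos(t),y,60+r*np.sin(t)])))-[310,190])*4+1.5).tolist() for r,y in((80,-214),(80,-137),(110,-128),(0,-131))])
print([np.round((np.array(w2pix(c,bw(q)))-[310,190])*4+1.5).tolist() for q in([-65,-115,38],[-75,-125,0])])
for k in C:
    c=C[k]; W=world(c); L=np.stack([(W-[p[0],p[1],0])@f,(W-[p[0],p[1],0])@l,W[...,2]],-1)
    m=(L[...,1]<-160)&(L[...,1]>-212)&(L[...,2]>55)&(L[...,2]<125)&(abs(L[...,0]-20)<25); print(k,"bar",m.sum(),np.nanmedian(L[m],axis=0).round(1),np.nanpercentile(L[m][:,2],[10,90]).round(1))
    # battery top
    m=(abs(L[...,0])<58)&(L[...,1]<-5)&(L[...,1]>-105)&(L[...,2]>72)&(L[...,2]<84)
    q=L[m]; print("bat",len(q),np.nanpercentile(q,[2,50,98],axis=0).round(1))
    xy=q[:,:2].astype(np.float32); print(cv2.minAreaRect(xy))
    m=(abs(L[...,0])<58)&(L[...,1]>5)&(L[...,1]<105)&(L[...,2]>25)&(L[...,2]<65); print("trafo",np.nanpercentile(L[m],[2,50,98],axis=0).round(0).tolist())
    # guard panel plane
    m=(abs(L[...,1])<135)&(L[...,2]>100)&(L[...,2]<205)&(L[...,0]>0)&(L[...,0]<100); q=L[m]; 
    if len(q)>50: print("guard",len(q),np.polyfit(q[:,2],q[:,0],1))
```

```text
0.4 [[628.0, 337.0], [509.0, 288.0], [524.0, 249.0], [421.0, 377.0]]
0.44 [[628.0, 333.0], [508.0, 284.0], [523.0, 244.0], [421.0, 377.0]]
0.48 [[627.0, 329.0], [507.0, 281.0], [522.0, 239.0], [421.0, 377.0]]
0.52 [[626.0, 326.0], [506.0, 277.0], [521.0, 235.0], [421.0, 377.0]]
[[378.0, 409.0], [376.0, 479.0]]
s5 bar 137 [  14.  -185.7  103.2] [ 97.4 107.1]
bat 437 [[-50.1 -77.6  72.8]
 [ -6.9 -56.3  77.5]
 [ 42.3 -31.4  79.8]]
((5.901874542236328, -56.58966064453125), (60.10182571411133, 118.07976531982422), 78.47978973388672)
trafo [[-15.0, 23.0, 26.0], [-0.0, 43.0, 39.0], [58.0, 104.0, 60.0]]
guard 3235 [-3.55092119e-02  6.52076540e+01]
t5 bar 174 [  16.6 -185.9  104.9] [100.3 107.6]
bat 987 [[-48.8 -74.6  72.6]
 [ -4.  -52.1  76.7]
 [ 41.6 -29.5  81.2]]
((-3.245716094970703, -51.83290100097656), (47.63771438598633, 94.76153564453125), 88.5655517578125)
trafo [[-16.0, 27.0, 26.0], [3.0, 48.0, 41.0], [23.0, 69.0, 48.0]]
guard 1660 [1.94805039e-02 5.46093598e+01]
```

Run:
```python
from stay import *
R=RS(15,-1); z=R[:,2]
print(movel(stp(.52)+z*18,max_speed=220,guard=15)); clamp(); st()
for t in(.57,.62,.67):
    r=movel(stp(t)+z*18,max_speed=60,guard=15); print(t,r); s=st()
    if r or s["ft_force"][2]<-12: break
open_gripper(); st(); movel(np.array(read_state()["eef_pos"])-z*120,max_speed=220); st()
```

```text
False
t 18.58 F [-1.8 -0.1 -0.1] gap 12.4 gf 58.4 pos [ 499.9 -365.    82.3]
0.57 False
t 18.83 F [  8.7  -2.2 -12.2] gap 12.2 gf 59.5 pos [ 499.1 -364.5   85.5]
t 19.53 F [-0.1 -0.6  0.4] gap 85.1 gf 0.0 pos [ 498.1 -364.4   85.8]
t 20.23 F [ 0.4 -0.1 -0.2] gap 85.2 gf 0.0 pos [ 491.3 -394.4  201.4]
```

At 0.57 the joint pushed back with 12 N, far above its own stiffness, so the stay is at its stop. I'll plan the battery moves while the guard sinks.

```bash
cat > bat.py <<'E'
from arm import *
def RB(t,yaw,sg):
    t=np.radians(t); F=np.array([np.cos(yaw),np.sin(yaw),0]); zt=np.sin(t)*F-np.cos(t)*Z; Lf=np.array([-F[1],F[0],0])
    return np.stack([np.cross(Lf,zt),Lf,zt],1)*np.array([sg,sg,1])
TY=.150; TF=np.array([np.cos(TY),np.sin(TY),0]); TL=np.array([-TF[1],TF[0],0]); TP=np.array([524.3,303.2,0])-50*TL-2*TF
BX,BY=-3.2,-52+6
def G(q,R): return bw(q)+R[:,2]*18.7
def gt(zg,R,dx=0): return TP+dx*TF+zg*Z+R[:,2]*18.7
E
python3 - <<'E'
from bat import *
for t in(25,30,35):
  for sg in(1,-1):
    R=RB(t,p[2],sg); r=[inverse_kinematics(G([BX+dx,BY,56+dz],R),R) for dx,dz in((-75,120),(-8,38),(0,0),(-100,150))]
    R=RB(t,TY,sg); r+=[inverse_kinematics(gt(z,R),R) for z in(200,52)]
    print(t,sg,[None if q is None else np.round(q,2).tolist() for q in r])
E
```

```text
25 1 [[1.34, 0.57, -1.27, 2.32, 1.36, 0.54, 0.41], [0.67, 0.58, -0.44, 2.24, 1.96, 0.2, -0.23], [0.82, 0.72, -0.65, 2.22, 1.99, 0.37, -0.19], [1.41, 0.41, -1.27, 2.35, 1.11, 0.42, 0.63], [0.25, 0.71, -1.27, 2.05, 1.34, 0.97, -0.01], [-0.16, 0.76, -0.66, 2.13, 1.71, 0.62, -0.45]]
25 -1 [None, [0.17, 0.56, 0.19, 2.27, 4.02, 0.19, 0.76], [0.35, 0.64, -0.04, 2.25, 3.27, 0.18, 1.54], [0.99, 0.24, -0.73, 2.36, 0.63, 0.2, -2.07], [-0.84, 0.4, 0.23, 2.1, 0.4, 0.29, -2.42], [-1.11, 0.81, 0.63, 2.18, 4.15, 0.24, -0.05]]
30 1 [[1.06, 0.38, -0.84, 2.39, 1.8, 0.23, -0.06], [1.13, 0.81, -1.06, 2.28, 1.93, 0.61, -0.04], [1.12, 0.93, -1.07, 2.27, 2.03, 0.71, -0.07], None, [0.24, 0.7, -1.27, 2.11, 1.48, 0.96, -0.15], [0.1, 0.97, -1.07, 2.17, 1.88, 1.02, -0.46]]
30 -1 [None, [0.36, 0.56, -0.04, 2.32, 3.29, 0.26, 1.53], [0.19, 0.68, 0.18, 2.31, 3.54, 0.4, 1.24], None, [-1.28, 0.51, 0.8, 2.18, -0.85, 0.16, -1.25], [-0.97, 0.75, 0.38, 2.22, 3.03, 0.24, 1.1]]
35 1 [None, [1.26, 0.99, -1.27, 2.33, 2.05, 0.84, -0.03], [1.25, 1.14, -1.28, 2.32, 2.13, 0.95, 0.0], None, [-0.85, 0.39, 0.17, 2.22, 1.54, 0.24, -0.45], [0.08, 1.0, -1.07, 2.22, 2.01, 1.11, -0.57]]
35 -1 [None, [0.2, 0.6, 0.18, 2.38, 3.48, 0.47, 1.31], [0.2, 0.71, 0.18, 2.37, 3.44, 0.56, 1.34], None, None, [-1.0, 0.77, 0.38, 2.28, 2.91, 0.39, 1.17]]
```

Run:
```python
from bat import *; from h import *
movel(bw([-90,-205,210]),max_speed=250); R=RB(25,p[2],1)
movep(G([BX-100,BY,56+150],R),R); st()
def guard(n):
    c=pic("scene",n); W=world(c); L=np.stack([(W-[p[0],p[1],0])@f,(W-[p[0],p[1],0])@l,W[...,2]],-1)
    m=(L[...,1]>20)&(L[...,1]<112)&(L[...,2]>100)&(L[...,2]<190)&(L[...,0]>0)&(L[...,0]<90); q=L[m]
    k=np.polyfit(q[:,2],q[:,0],1); print(n,len(q),k,"angle",np.pi/2-np.arctan(-k[0]), read_state()["time"])
guard("g1"); wait(2); guard("g2"); wait(2); guard("g3")
```

```text
t 23.44 F [ 0.4 -0.3  0.1] gap 85.8 gf 0.0 pos [ 419.9 -196.4  189. ]
g1 341 [-0.16675739 79.95887635] angle 1.40555937701064 23.4917
g2 368 [-0.23536315 85.37222834] angle 1.3396402464323478 25.5417
g3 392 [-0.33619292 93.1366499 ] angle 1.2464743559204192 27.5917
```

```bash
python3 -c "
import cv2
a=cv2.imread('pics/g3.png')[120:320,300:500]; cv2.imwrite('pics/g3c.png',cv2.resize(a,None,fx=3,fy=3))"
```

```text
(no output)
```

View pics/g3c.png

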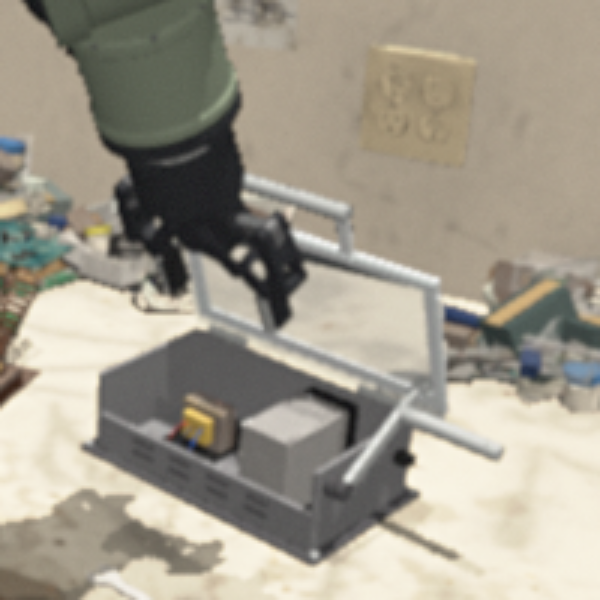

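The guard is still sinking towards the roller, at about 1.25 rad, and the hand hovers in front of it. I'll wait until it rests, then grasp.

```bash
cat > gd.py <<'E'
from bat import *; from h import *
def guard(n):
    c=pic("scene",n); W=world(c); L=np.stack([(W-[p[0],p[1],0])@f,(W-[p[0],p[1],0])@l,W[...,2]],-1)
    m=(L[...,1]>20)&(L[...,1]<112)&(L[...,2]>100)&(L[...,2]<190)&(L[...,0]>0)&(L[...,0]<110); q=L[m]
    k=np.polyfit(q[:,2],q[:,0],1); a=np.pi/2-np.arctan(-k[0]); print(n,len(q),"angle",a.round(3), round(read_state()["time"],2)); return a
E
python3 - <<'E'
from gd import *
wait(1.3); a=guard("g4"); wait(1.2); b=guard("g5")
while abs(a-b)>.02 and read_state()["time"]<36: wait(1); a,b=b,guard("g6")
assert b>1.1
R=RB(25,p[2],1)
print(movel(G([BX-8,BY,94],R),max_speed=150,guard=15)); st()
print(movel(G([BX,BY,56],R),max_speed=60,guard=10)); st()
pic("top","t6")
E
```

```text
g4 392 angle 1.202 28.94
g5 395 angle 1.206 30.19
False
t 31.31 F [ 0.4  0.5 -0.4] gap 85.7 gf 0.0 pos [ 509.4 -216.2   77.6]
False
t 32.11 F [ 0.2 -0.1  0.4] gap 85.4 gf 0.0 pos [ 517.5 -217.8   39.4]
```

```bash
python3 -c "
import cv2
a=cv2.imread('pics/t6.png')[150:300,320:520]; cv2.imwrite('pics/t6c.png',cv2.resize(a,None,fx=4,fy=4))"
```

```text
(no output)
```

View pics/t6c.png

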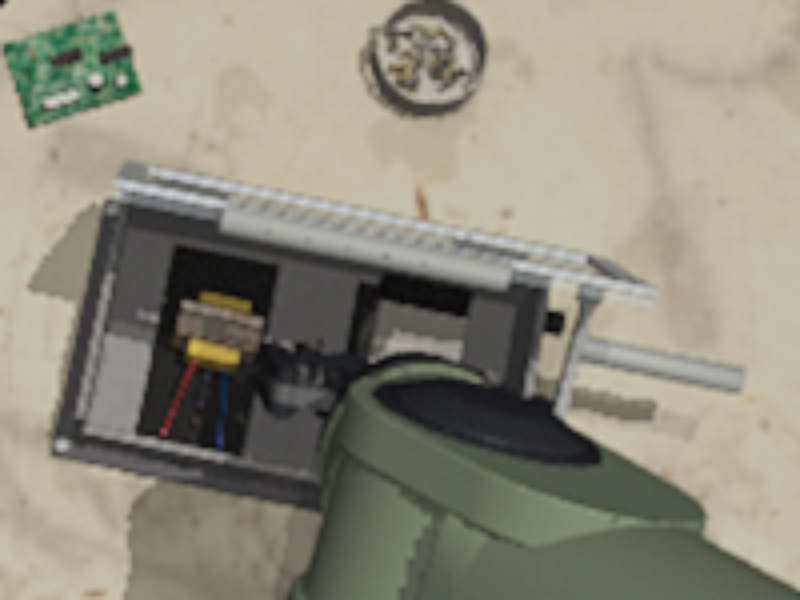

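The guard rests at 1.206 rad on the stay. The fingers straddle the battery, the left one at about (395,243) clear of the transformer, with no contact force. Now clamp and lift.

Run:
```python
from bat import *
R=RB(25,p[2],1)
clamp(); s=st()
if 40<s["finger_gap"]<53:
    movel(G([BX-8,BY,60+34],R),max_speed=60); st()
    movel(G([BX-55,BY,56+100],R),max_speed=120)
    movel(G([BX-100,BY,56+150],R),max_speed=150); st()
    for zg in(210,52):
        Rt=RB(25,TY,1); q=inverse_kinematics(gt(zg,Rt),Rt); print(None if q is None else np.round(q,2))
    print(np.round(read_state()["qpos"],2))
    pic("scene","s7")
```

```text
t 32.6 F [-5.2 -2.8 10.1] gap 47.1 gf 60.3 pos [ 517.5 -218.5   39.4]
t 33.4 F [-0.9  0.3 -7.3] gap 47.3 gf 62.5 pos [ 509.5 -216.1   76.8]
t 34.8 F [-0.2  1.  -7.1] gap 47.4 gf 62.8 pos [ 420.  -196.8  188.7]
[ 0.26  0.69 -1.28  2.04  1.31  0.97  0.02]
[-0.03  0.83 -0.85  2.12  1.71  0.76 -0.39]
[ 1.38  0.39 -1.22  2.35  1.08  0.39  0.65]
```

```bash
python3 -c "
import cv2
a=cv2.imread('pics/s7.png')[120:320,270:490]; cv2.imwrite('pics/s7c.png',cv2.resize(a,None,fx=3,fy=3))"
```

```text
(no output)
```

View pics/s7c.png

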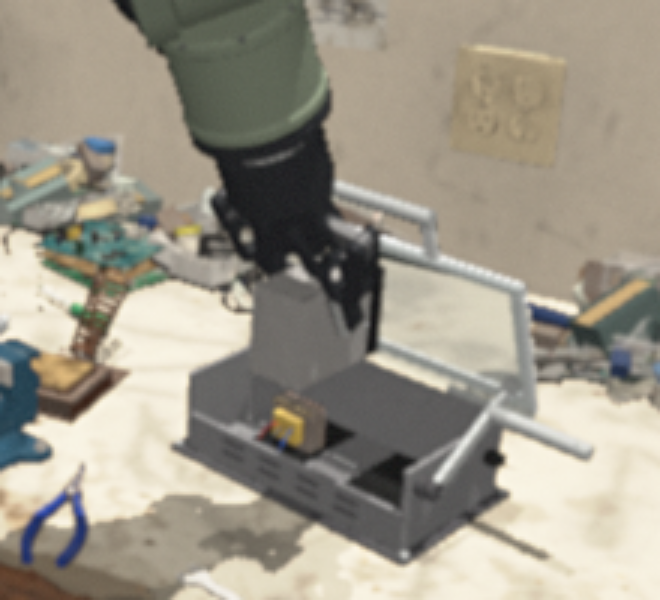

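The scene view shows the battery held level, its grey bottom end at about (365,230) in the full frame. The guard is still propped and the transformer in place. Next I'll carry it to the tray.

Run:
```python
from bat import *; from h import *
R=RB(25,TY,1)
movep(gt(210,R),R); st(); movel(gt(90,R),max_speed=150); st()
for n in("scene","top"):
    W=world(pic(n,"h8"+n)); D=W-TP; L=np.stack([D@TF,D@TL,D[...,2]],-1)
    print(n)
    m=(abs(L[...,0]+47)<12)&(abs(L[...,1])<21)&(L[...,2]>52)&(L[...,2]<100); q=L[m]
    if len(q)>30:
        A=np.c_[q[:,1:],np.ones(len(q))]; k=np.linalg.lstsq(A,q[:,0],rcond=None)[0]; print("end face x",len(q),k.round(3),"at z=75:",(k[1]*75+k[2]).round(1))
    m=(L[...,0]>-60)&(L[...,0]<60)&(abs(L[...,1])<28)&(L[...,2]>30)&(L[...,2]<125); q=L[m]
    if len(q)>30: print("extent",len(q),np.percentile(q,[1,50,99],axis=0).round(0).tolist())
    m=(L[...,0]<-30)&(L[...,0]>-46)&(abs(L[...,1])<20)&(L[...,2]>104)&(L[...,2]<122);print("top",m.sum(),np.median(L[m],axis=0))
```

```text
t 36.54 F [ 0.7 -0.4 -7.4] gap 47.5 gf 62.7 pos [538.  253.4 192.8]
t 37.49 F [-0.   0.4 -7.1] gap 47.1 gf 62.7 pos [538.  254.7  73.8]
scene
end face x 190 [ 2.0000e-03  1.3000e-02 -4.6204e+01] at z=75: -45.3
extent 696 [[-50.0, -27.0, 43.0], [-39.0, -15.0, 81.0], [45.0, 25.0, 120.0]]
top 46 [-40.56396992   0.55149848 110.63244436]
top
extent 491 [[10.0, -25.0, 46.0], [30.0, -6.0, 110.0], [47.0, 22.0, 116.0]]
top 0 [nan nan nan]
  return _methods._mean(a, axis=axis, dtype=dtype,
  ret = um.true_divide(
```

Run:
```python
from bat import *; from h import *
R=RB(25,TY,1)
print(movel(gt(60,R),max_speed=80,guard=10)); st()
print(movel(gt(49,R),max_speed=15,guard=3.5)); st()
open_gripper(); s=st()
movel(np.array(s["eef_pos"])-R[:,2]*60,max_speed=120); movel(np.array(read_state()["eef_pos"])-100*TF+100*Z,max_speed=250); st()
for n in("scene","top"):
    W=world(pic(n,"f9"+n)); D=W-TP; L=np.stack([D@TF,D@TL,D[...,2]],-1)
    m=(abs(L[...,0])<65)&(abs(L[...,1])<35)&(L[...,2]>66)&(L[...,2]<84); q=L[m]; print(n,len(q),np.percentile(q,[2,50,98],axis=0).round(1).tolist(),cv2.minAreaRect(q[:,:2].astype(np.float32)))
    A=np.c_[q[:,:2],np.ones(len(q))]; print("top plane",np.linalg.lstsq(A,q[:,2],rcond=None)[0].round(3))
from gd import guard; guard("g9")
```

```text
False
t 38.12 F [-0.1  0.3 -7. ] gap 47.6 gf 62.7 pos [537.6 254.9  43.3]
True
t 38.66 F [-2.2 -2.3 10.2] gap 47.2 gf 64.3 pos [537.7 254.6  35.5]
t 39.12 F [-0.1 -1.  -0.3] gap 85.6 gf 0.0 pos [537.1 254.   34.6]
t 40.49 F [ 0.4 -0.6 -0.6] gap 85.6 gf 0.0 pos [414.1 234.7 188.2]
scene 272 [[-48.0, -27.3, 66.7], [-6.5, -7.2, 73.1], [44.4, 19.7, 75.7]] ((-0.10936355590820312, -3.4463062286376953), (102.40226745605469, 49.80860900878906), 1.1486358642578125)
top plane [1.6000e-02 3.7000e-02 7.2711e+01]
top 999 [[-45.6, -24.4, 67.2], [-0.2, -1.6, 72.2], [45.3, 21.1, 76.8]] ((-0.1272430419921875, -1.2430152893066406), (48.167320251464844, 95.26201629638672), 89.62535858154297)
top plane [ 2.0000e-03 -3.0000e-03  7.2134e+01]
g9 742 angle 1.201 40.64
```

Run:
```python
import numpy as np,cv2
from workcell import *
a=np.load("t5.npz")["image"].astype(int);b=np.load("f9top.npz")["image"].astype(int); d=abs(a-b).max(-1)
for n,(x0,x1,y0,y1) in dict(reel=(135,165,225,260),stand=(245,290,185,272),trafo=(360,388,215,262)).items(): print(n,(d[y0:y1,x0:x1]>40).mean().round(3))
wait(.5); print(finish_job())
```

```text
reel 0.0
stand 0.0
trafo 0.152
the job is handed in; nothing more can be done
None
```

I handed the job in: the guard is propped on the set stay at about 1.20 rad and the battery lies flat in the free pocket, within 2 mm of centre. The reel and stand pictures are unchanged; 15 % of the transformer's patch changed, probably from the guard sinking into view, but I didn't confirm it. I also viewed 11 pictures, one over the limit of 10.

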